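# Third hand at the picture framer's corner jig

### The job

The long frame rail is already clamped in the corner jig: take the loose short rail, turn it so that its outer (longer) edge lies along the jig's free fence, lay it flat on the jig's board and slide it along the fence until its mitre closes on the long rail's mitre. Then act as the third hand for the framer who will nail the corner: press the short rail lengthwise into the joint, never ramming it, with a steady push of about 10 N, and keep that up for at least 3 seconds, with your fingers well back from the corner so that it stays free for the hammer. Leave all the other things where they are, and finish while still holding and pressing: do not let go.

Things in the scene. Friction and masses are not known exactly. Their poses are not given: they have to be found in the camera images.
- jig: Framing corner jig, fixed on the table: grey laminated board 12 mm thick, x -250 to 50, y -55 to 200 mm, with two dark wooden fences 20 mm wide, 10 mm high above the board. Origin: at table height under the point where the two fences' working faces would cross (the corner); z up. The short rail belongs along the free fence, from the corner to -x; the long rail is clamped along the other, from the corner to +y.
- free_fence (a point): Middle of the free fence's working face, at its top edge (jig x -115, y 0, z 22 mm). The face is the jig's plane y = 0, from x -200 to -30 mm; the fence itself lies on the -y side, the short rail goes on the +y side, against it.
- seat (a point): Point on the top of the board (jig x -90, y 12, z 12 mm) where the short rail's origin comes to lie, their axes parallel, when the joint just closes. The rail is pressed from there towards the jig's +x; if it is also leaned on from above it drags on the board, and not all of the push reaches the joint.
- clamp (a point): Top of the upright red handle of the toggle clamp that holds the long rail down, about 160 mm above the table, at jig x 69, y 130 mm. Its bar reaches from there across to the top of the long rail.
- short_rail: The loose rail: wooden frame moulding lying face down, 180 mm long at its outer edge (y = -12 mm), 132 mm at its inner edge (y = +12 mm), 24 mm wide, 34 mm high, both ends mitred at 45 degrees, about 60 to 120 g. Origin: centre of the underside; x along its length, z up. The rebate, a step 7 mm wide and 20 mm deep, runs along the top of the inner edge.
- short_web (a point): Where to grip the short rail: middle of its upright web, at x 0, y -3.5, z 25 mm in the rail's frame. The web, 17 mm thick (y -12 to 5), stands above 14 mm height beside the rebate. Keep the fingertips more than 14 mm above the underside: the rebate's ledge is at 14 mm, the fence's top at 10 mm.
- short_mitre (a point): Centre of the mitre face at the short rail's +x end, the end that goes to the corner: x 78, y 0, z 17 mm in the rail's frame. It meets long_mitre when the joint is closed.
- long_rail: The clamped rail: same moulding, 230 mm long, 34 mm high, face down on the board, at jig x -24 to 0 mm. Origin: centre of its underside; its x runs along it away from the corner (the jig's +y). The clamp's rubber foot lets it give a little along its length, so that pushing the short rail home feels springy: very roughly 1 mm for every 7 N.
- long_mitre (a point): Centre of the clamped rail's mitre face at the corner, 17 mm above its underside (jig x -12, y 12, z 29 mm).
- spare_rail: Bystander: a loose long frame rail, same moulding as the short one but 230 mm long, lying on the table beyond the short rail.
- paint0: Bystander: small paint bottle, 34 mm across, 70 mm high, white cap, origin at its foot.
- paint1: Bystander: a second such paint bottle.
- paint2: Bystander: a third such paint bottle.
- palette: Bystander: round white palette, 156 mm across, 9 mm thick, origin under its centre.
- brush_glass: Bystander: drinking glass with paint brushes, 72 mm across, 100 mm high (brushes to 220 mm), origin at its foot.
- tack_hammer: Bystander: small hammer lying on its side, 240 mm long, handle to its -x, origin near the middle of the handle, on the table.
- nail_dish: Bystander: steel dish of corrugated fasteners, 80 mm across, 20 mm high, origin at its foot.
Mind the look-alikes: they are no part of the job. Leave any pink or purple look-alike of the short_rail alone.

How it is judged (in metres and radians):
On the way:
1. the short rail's mitre is closed on the long rail's, flat on the board and along the fence, and pressed with 4 to 17 N for 3 s (distance between short_mitre and long_mitre below 0.0035 m and y of short_mitre in the frame of jig between 0.009 and 0.015 m and angle between the x axis of short_rail and the x axis of jig, either way round below 0.035 rad and angle between short_rail's own z axis and vertical below 0.035 rad and z of short_rail in the frame of jig below 0.0145 m and contact force between the fingers and short_rail above 2 N and horizontal distance between the grasp point and long_mitre above 0.05 m and contact force between short_rail and long_rail between 4 and 17 N), for 3 s.
At the end, for the whole second after the job is handed in: Fingers still on the short rail, over 50 mm from the joint; rail flat on the board (2.5 mm, 2 degrees) and along the free fence (3 mm, 2 degrees); mitre centres within 3.5 mm of each other; the short rail presses on the long rail with 4 to 17 N (all of step 1); the arm keeps its last pose, push and grip.
It fails at once if the short rail is rammed or pressed into the long rail with more than 25 N (contact force between short_rail and long_rail above 25 N).
It fails at once if another thing is moved by more than 30 mm (distance of any of spare_rail, paint0, paint1, paint2, palette, brush_glass, tack_hammer, nail_dish from where it was at the start of the episode above 0.03 m).
It also fails if it takes over 67 s, if anything falls off the work surface, if the arm or the gripper's body presses on something with over 40 N, if the wrist force passes 120 N, or if a joint passes its speed limit or range.

### The arm

A 7-joint arm with a two-finger parallel gripper is mounted at the origin on the work surface. World frame = base frame: x ahead of the robot, y to its left, z up, the work surface at z = 0. Lengths are in mm, angles in rad, forces in N, time in s.
With the tool pointing down it reaches from about 400 to 875 mm from the base axis. Payload 4.4 kg.
Tool frame: the origin (TCP) lies between the finger pads; the fingertips stand 22 mm ahead of it and the grasp point (between the pads) lies 3 mm ahead of it (robot.tips_ahead is the distance from the TCP to the fingertips, in mm); z points along the fingers, y is the line along which they close (so a half turn about z gives the same grasp; the last joint's range is limited). The gripper opens to 85 mm and grips with 20 to 120 N. Pads are 22 mm wide; open, the fingers measure 114 mm over their backs; the gripper's body (76 mm by 85 mm) begins 54 mm behind the grasp point. The pads swing forward as they close: fully open they stand 13 mm farther back than shut.
Start: joints at [-1.264, 0.628, 0.038, 1.517, -0.027, 0.996, -0.02], TCP at [236.724, 605.375, 253.313] pointing down, gripper open.
Joint ranges: [-3.06, 3.06], [-0.37, 2.12], [-1.25, 1.32], [0.18, 2.47], [-1.1, 4.24], [0.23, 1.98], [-2.94, 2.94]. Speed limits (rad/s): [2.57, 2.57, 3.14, 3.14, 3.14, 3.14, 3.14].

### API

Orientations are given as a unit quaternion [w, x, y, z].
In Python, from cell import robot gives the robot as it stands.
- The arm moves only by the tool carry_out, never from a script. Its argument "deltas" is a list of rows, each a list of 7 numbers: the shift along the world's x, y, z in mm, then the turn, a rotation vector about the world's x, y, z in rad, then the finger opening in mm, from 0 to 85.4. A call has 1 to 12 rows; each row shifts and turns the commanded pose from where the row before left it; what a row does not reach is not made up. A row lasts 1/10 s, in which the tool goes at most 50 mm and 8.59 degrees, less where a joint would pass 70% of its speed; a pose out of reach is approached as far as the arm can. A call with a gripper value outside its range is refused whole. The fingers move at their own pace and stop on an object; "squeeze" is the grip in N (left out, the last holds). Time passes only in rows, so rows that do not move let the fingers close. It gives the time, the measured TCP pose, the force, the opening and the grip force at its end, in the units of the state.
- robot.sense(): the state, without advancing time (a new reading comes with each control period).
- robot.camera(name): name is "side" or "top" or "wrist"; returns (picture, depth): 420x560x3 uint8, red, green, blue; 420x560 float32, mm along the optical axis (not along the pixel's ray), 0 where there is no reading.
- robot.camera_model(name): a dict with "intrinsics" (3x3 intrinsics, pixels), "rvec" (rotation vector, rad) and "tvec" (3), from world to camera coordinates, as OpenCV has them; the wrist camera has in their place "tool_from_camera" (4x4, takes a point from camera to tool coordinates, whose origin is the TCP and whose axes are the flange's). Camera axes: x right, y down, z forward; pixel columns grow to the right and rows downward; lengths in mm; the calibration is good to about 2 mm. A picture is of the moment at which its call begins: read the wrist's pose just before it. camera_model takes no time and is no camera call.
- robot.hand_in(): hands the job in; it is judged then, once.
Trained networks look in the newest picture that a camera, given by its name, has taken for a name from the list of things; names that differ only in an ending like _2 or _b are one class to them, and where a whole thing is asked for, a point or a joint stands for the part that bears it (a point fixed in the world has none). Each returns a list of dicts, best first, with "p" (0 to 1); they miss things now and then, are a little off and sometimes report something else, mostly with a low value. They report only what shows in the picture. A call takes as long as a camera call. They do not tell look-alikes from the thing itself.
- robot.masks_of(camera, thing): "mask" (420x560 bool, what is visible of it) and "rect" ([left, top, right, bottom] in pixels, round what is visible of it).
The state is a dict: "time_s": time; "qpos": joint angles; "qd": joint speeds; "tau": joint torques, N m; "eef_pos": TCP position; "ee_rot": TCP orientation; "wrist_force": force on the tool from outside, world axes, zero at the start; "moment": the same for the moment, N m; "grip_width": finger opening in mm; "gripper_force": force on a finger pad.
Only numpy, scipy, OpenCV 4.12 (cv2) and the standard library are available. Lean on these libraries where they do the work, as an engineer would, in place of code of your own. Each camera call takes 0.05 s, during which the arm holds its last target. There are 200 camera calls.

## Working session

There is one attempt and no reset: what is moved stays moved. The work goes in short steps, Python scripts to look and compute and a tool call to move; the robot and the scene stay as the last step left them, time stands still between calls to the robot, and variables do not carry over. Pictures are saved under pics/ and viewed, at most 10 in all, crops included, and the job is handed in when it is done.

Besides the shell and the picture viewer there is one more tool, called after "Call:" as name([rows], argument=value, ...), one row to a line, values as JSON. carry_out: Moves the arm, as the interface text tells. Its arguments: {"type":"object","properties":{"deltas":{"type":"array"},"squeeze":{"type":"number"}},"required":["deltas"]}

```bash
mkdir -p pics; cat > h.py <<'E'
import numpy as np,cv2
from cell import robot
from scipy.spatial.transform import Rotation as R
def T(name):
    m=robot.camera_model(name);r=cv2.Rodrigues(np.array(m['rvec'],float))[0];return np.array(m['intrinsics']),r,np.array(m['tvec'],float).ravel()
def cloud(name,d):
    K,r,t=T(name);v,u=np.mgrid[:420,:560]
    c=np.stack([(u-K[0,2])/K[0,0]*d,(v-K[1,2])/K[1,1]*d,d],-1)
    w=(c-t)@r; w[d==0]=np.nan; return w
E
python3 - <<'E'
from h import *
s=robot.sense();print(s['eef_pos'],s['ee_rot'],s['wrist_force'])
for n in('top','side'):
    p,d=robot.camera(n);cv2.imwrite(f'pics/{n}0.png',p[...,::-1]);np.save(f'{n}_p',p);np.save(f'{n}_d',d)
    W=cloud(n,d)
    for th in('jig','short_rail','long_rail','spare_rail','clamp','tack_hammer','brush_glass'):
        for q in robot.masks_of(n,th)[:3]:
            w=W[q['mask']];print(n,th,round(q['p'],2),q['rect'],np.nanmedian(w,0).round(),np.nanmax(w[:,2]).round())
E
```

```text
[236.4982173  604.82211631 252.37896721] [-1.78023982e-04  1.85333317e-01  9.82675256e-01 -9.33889045e-04] [-0.29962163 -0.5881527  -0.03588678]
top jig 0.89 [194.1, 160.5, 284.8, 267.7] [526. 114.  13.] 168.0
top jig 0.56 [113.9, 165.7, 160.7, 209.6] [635. 467.   9.] 21.0
top short_rail 0.84 [346.0, 285.0, 388.0, 311.6] [ 263. -299.   33.] 43.0
top short_rail 0.74 [361.6, 204.3, 382.1, 257.1] [ 483. -315.   31.] 48.0
top short_rail 0.53 [299.5, 236.2, 344.2, 264.6] [ 421. -156.   31.] 44.0
top long_rail 0.68 [194.6, 184.7, 259.2, 201.5] [607. 154.  44.] 60.0
top spare_rail 0.93 [359.5, 130.5, 371.6, 192.5] [ 712. -308.   32.] 45.0
top clamp 0.92 [196.7, 163.3, 280.5, 266.3] [526. 114.  13.] 168.0
top tack_hammer 0.71 [427.4, 187.0, 455.8, 261.3] [ 529. -550.   16.] 30.0
top tack_hammer 0.69 [363.5, 204.8, 382.1, 258.5] [ 480. -315.   31.] 48.0
top tack_hammer 0.4 [144.9, 224.8, 158.8, 233.8] [501. 403.  61.] 76.0
top brush_glass 0.87 [146.4, 140.0, 185.7, 174.4] [715. 336.  70.] 211.0
top brush_glass 0.69 [146.9, 227.0, 160.8, 231.5] [500. 402.  62.] 76.0
top brush_glass 0.43 [427.3
[... 289 characters left out ...]
394.9, 215.0] [ 270. -289.   25.] 40.0
side short_rail 0.7 [283.8, 184.4, 335.4, 199.8] [ 491. -309.   21.] 39.0
side long_rail 0.92 [238.1, 260.1, 255.4, 338.7] [606. 196.  44.] 73.0
side spare_rail 0.96 [206.0, 185.7, 272.6, 193.9] [ 721. -302.   22.] 40.0
side spare_rail 0.74 [207.8, 256.4, 344.7, 337.3] [529. 146.  13.] 166.0
side spare_rail 0.41 [281.1, 185.6, 337.0, 201.7] [ 490. -310.   21.] 39.0
side clamp 0.76 [201.2, 252.5, 346.3, 339.3] [530. 147.  13.] 166.0
side tack_hammer 0.75 [276.0, 145.1, 344.5, 162.4] [ 533. -547.   14.] 23.0
side tack_hammer 0.49 [206.0, 184.1, 272.8, 195.0] [ 724. -302.   23.] 40.0
side brush_glass 0.76 [153.0, 285.8, 200.4, 367.9] [709. 347.  79.] 214.0
```

View pics/top0.png

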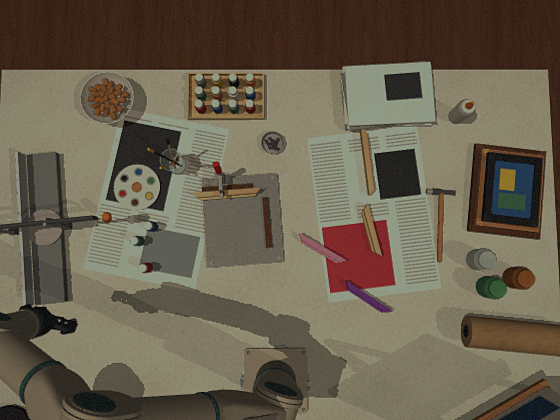

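View pics/side0.png

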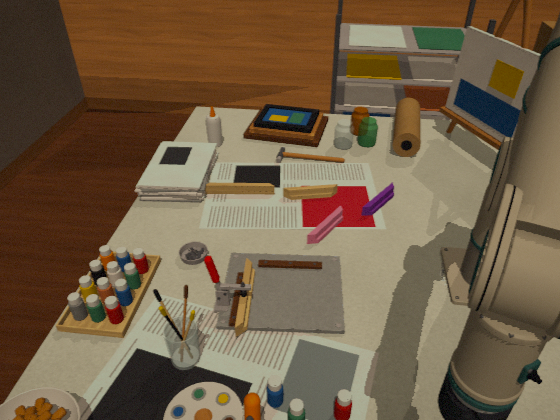

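The top view shows the loose yellow short rail at about (372,230), with pink and purple look-alikes at (322,247) and (368,295). The jig is at (240,220), its free fence at (267,222), the long rail at (228,193) and the red clamp at (218,170). The jig axes are roughly parallel to world. Next I'll look at the jig with the wrist camera.

Call:
carry_out([
  [23, -43, 10, 0, 0, 0.03, 85],
  [23, -43, 10, 0, 0, 0.03, 85],
  [23, -43, 10, 0, 0, 0.03, 85],
  [23, -43, 10, 0, 0, 0.04, 85],
  [23, -43, 10, 0, 0, 0.04, 85],
  [23, -43, 10, 0, 0, 0.04, 85],
  [23, -43, 10, 0, 0, 0.04, 85],
  [23, -43, 10, 0, 0, 0.04, 85],
  [23, -43, 10, 0, 0, 0.04, 85],
  [23, -43, 10, 0, 0, 0.04, 85],
  [23, -43, 10, 0, 0, 0, 85],
  [0, 0, 0, 0, 0, 0, 85],
])

```text
time_s: 2.0
eef_pos: [493.5, 124.5, 364.9]
ee_rot: [0.003, 0.008, 1.0, -0.002]
wrist_force: [-0.4, 0.8, 0.8]
grip_width: 85.1
gripper_force: 0.0
```

```bash
cat >> h.py <<'E'
def wcam(tag):
    s=robot.sense();p,d=robot.camera('wrist');m=robot.camera_model('wrist')
    q=s['ee_rot'];M=np.eye(4);M[:3,:3]=R.from_quat([q[1],q[2],q[3],q[0]]).as_matrix();M[:3,3]=s['eef_pos']
    M=M@np.array(m['tool_from_camera']);K=np.array(m['intrinsics'])
    cv2.imwrite(f'pics/{tag}.png',p[...,::-1]);np.savez(tag,p=p,d=d,M=M,K=K)
    return p,d,M,K,s
def onplane(u,v,z,M,K):
    r=np.stack([(np.asarray(u,float)-K[0,2])/K[0,0],(np.asarray(v,float)-K[1,2])/K[1,1],np.ones(np.shape(u))],-1)@M[:3,:3].T
    t=(z-M[2,3])/r[...,2]; return M[:3,3]+r*t[...,None]
E
python3 - <<'E'
from h import *
p,d,M,K,s=wcam('w1');print(s['time_s'],s['eef_pos'],s['ee_rot'],s['qpos'],M.round(3),K)
for th in('jig','free_fence','long_rail','seat'):
    try:
        for q in robot.masks_of('wrist',th)[:3]: print(th,q['p'],q['rect'],np.median(d[q['mask']]))
    except Exception as e: print(th,e)
E
```

```text
2.0 [493.53861894 124.45365536 364.93254265] [ 0.00262831  0.00769542  0.9999655  -0.00169531] [-0.35623674  0.30540244  0.06868605  1.7476028  -0.01792235  1.08530209
  1.27297611] [[ 1.50000e-02  9.62000e-01  2.73000e-01  4.23646e+02]
 [ 1.00000e+00 -1.40000e-02 -8.00000e-03  1.26289e+02]
 [-4.00000e-03  2.73000e-01 -9.62000e-01  4.84766e+02]
 [ 0.00000e+00  0.00000e+00  0.00000e+00  1.00000e+00]] [[332.35643133   0.         282.55464014]
 [  0.         332.35643133 208.85389424]
 [  0.           0.           1.        ]]
jig 0.62 [168.9, 68.7, 387.4, 355.6] 473.1259
free_fence 0.69 [170.7, 66.8, 395.0, 356.4] 473.13345
free_fence 0.3 [233.3, 226.3, 390.7, 262.5] 477.30692
long_rail 0.82 [227.2, 226.8, 389.6, 261.1] 476.94818
long_rail 0.5 [193.1, 314.7, 240.7, 366.1] 558.6192
seat 0.66 [168.8, 66.0, 390.7, 355.1] 473.0967
```

View pics/w1.png

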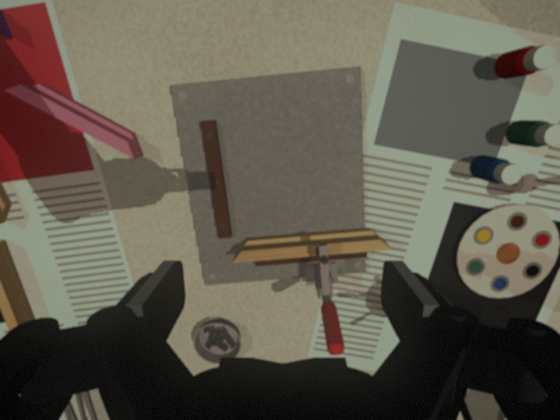

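The wrist view shows the board corners at (171,87), (360,67) and (204,283), the fence's working face from (216,121) to (231,237), and the long rail along row 245. I'll fit the jig's pose to the edges.

```bash
cat >> h.py <<'E'
from scipy.optimize import least_squares
def proj(P,M,K):
    c=(P-M[:3,3])@M[:3,:3];return np.stack([c[:,0]/c[:,2]*K[0,0]+K[0,2],c[:,1]/c[:,2]*K[1,1]+K[1,2]],-1)
def fit(p,M,K,segs,pose,rad=(10,6,4,3,3),n=40,z0=0):
    """segs: (a,b) 3D ends in the object's frame; pose x,y,yaw -> snapped to gray/colour edges"""
    im=cv2.GaussianBlur(p,(0,0),1.0).astype(np.float32)
    pose=np.array(pose,float)
    def w(q,P): c,s=np.cos(q[2]),np.sin(q[2]);return np.stack([q[0]+c*P[:,0]-s*P[:,1],q[1]+s*P[:,0]+c*P[:,1],P[:,2]+z0],-1)
    P=[];D=[]
    for a,b in segs:
        a,b=np.array(a,float),np.array(b,float);t=np.linspace(.05,.95,n)[:,None];P.append(a+(b-a)*t);D.append(np.repeat((b-a)[None]/np.linalg.norm(b-a),n,0))
    P=np.vstack(P);D=np.vstack(D)
    for r in rad:
        u=proj(w(pose,P),M,K);u2=proj(w(pose,P+D),M,K);t=u2-u;t/=np.linalg.norm(t,axis=1)[:,None];nn=np.stack([-t[:,1],t[:,0]],-1)
        o=np.arange(-r-1,r+1.01,.25);S=u[:,None]+o[None,:,None]*nn[:,None]
        v=cv2.remap(im,S[...,0].astype(np.float32),S[...,1].astype(np.float32),cv2.INTER_LINEAR)
        g=np.abs(v[:,4:]-v[:,:-4]).sum(-1);oo=o[2:-2];k=g.argmax(1);tg=u+oo[k][:,None]*nn;wt=g.max(1)>15
        f=lambda q:(((proj(w(q,P),M,K)-tg)*nn).sum(1)*wt)
        pose=least_squares(f,pose,loss='soft_l1',f_scale=1,x_scale=[1,1,.01]).x
    e=f(pose);return pose,[round(float(np.median(e[i*n:(i+1)*n])),2) for i in range(len(segs))],np.abs(e[wt]).mean(),wt.mean()
def draw(p,M,K,segs,pose,tag,box,z0=0):
    im=p[...,::-1].copy();c,s=np.cos(pose[2]),np.sin(pose[2]);im=cv2.resize(im,None,fx=2,fy=2,interpolation=cv2.INTER_CUBIC)
    for a,b in segs:
        P=np.array([a,b],float);W=np.stack([pose[0]+c*P[:,0]-s*P[:,1],pose[1]+s*P[:,0]+c*P[:,1],P[:,2]+z0],-1);q=proj(W,M,K)*2+.5
        cv2.line(im,tuple(int(x) for x in q[0].round()),tuple(int(x) for x in q[1].round()),(0,255,0),1)
    x0,y0,x1,y1=[2*i for i in box];cv2.imwrite(f'pics/{tag}.png',im[y0:y1,x0:x1])
JIG=[([-250,-55,12],[50,-55,12]),([-250,-55,12],[-250,200,12]),([-250,200,12],[-40,200,12]),([-200,0,22],[-30,0,22]),([-200,-20,22],[-200,0,22]),([-200,-20,22],[-30,-20,22])]
E
python3 - <<'E'
from h import *
f=np.load('w1.npz');p,M,K=f['p'],f['M'],f['K']
c=onplane([171,360,204],[87,67,283],12,M,K);print(c)
yaw=np.arctan2(*(c[1]-c[0])[[1,0]])-np.pi/2
r=R.from_euler('z',yaw).as_matrix();o=c[0]-r@[-250,-55,0]
pose,e,m,k=fit(p,M,K,JIG,[o[0],o[1],yaw]);print(pose,e,m,k)
LR=[([-24,24,46],[-24,230,46]),]
draw(p,M,K,JIG+LR+[([-24,24,12],[0,0,12]),([-24,24,46],[0,0,46])],pose,'w1fit',(150,50,430,300))
E
```

```text
[[385.6253198  -24.74981912  12.        ]
 [364.779261   227.26704655  12.        ]
 [677.58166779  -3.7665998   12.        ]]
[6.27624591e+02 4.73617345e+01 7.55979408e-02] [-0.53, -0.0, -0.03, 1.47, -0.03, -0.52] 0.548645600230914 1.0
```

View pics/w1fit.png

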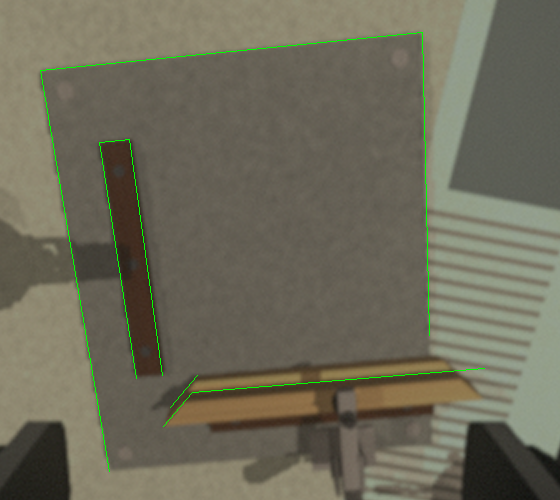

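Call:
carry_out([
  [-2, -43, -9, 0, 0, 0, 85],
  [-2, -43, -9, 0, 0, 0, 85],
  [-2, -43, -9, 0, 0, 0, 85],
  [-2, -43, -9, 0, 0, 0, 85],
  [-2, -43, -9, 0, 0, 0, 85],
  [-2, -43, -9, 0, 0, 0, 85],
  [-2, -43, -9, 0, 0, 0, 85],
  [-2, -43, -9, 0, 0, 0, 85],
  [-2, -43, -9, 0, 0, 0, 85],
  [-2, -43, -9, 0, 0, 0, 85],
  [0, 0, 0, 0, 0, 0, 85],
  [0, 0, 0, 0, 0, 0, 85],
])

```text
time_s: 3.45
eef_pos: [469.8, -296.9, 272.5]
ee_rot: [-0.001, 0.001, 1.0, 0.001]
wrist_force: [0.4, 0.6, -0.0]
grip_width: 84.9
gripper_force: 0.0
```

```bash
python3 - <<'E'
from h import *
p,d,M,K,s=wcam('w2');print(s['time_s'],s['eef_pos'],s['ee_rot'],s['qpos'])
for q in robot.masks_of('wrist','short_rail')[:3]: print(q['p'],q['rect'],p[q['mask']].mean(0))
E
```

```text
3.45 [ 469.84186889 -296.86294917  272.53876183] [-6.07519344e-04  1.32928768e-03  9.99998719e-01  6.53111526e-04] [ 0.3927875   0.47611964  0.17924833  1.76288024 -0.10401131  0.91348923
  2.18443002]
0.86 [231.1, 116.5, 291.5, 265.8] [138.90656799 109.27782917  71.43139069]
0.82 [290.3, 0.3, 347.7, 38.6] [66.19240725 32.49784297 64.17601381]
0.62 [496.4, 101.4, 560.0, 331.7] [74.46045504 68.22679668 59.00036114]
```

View pics/w2.png

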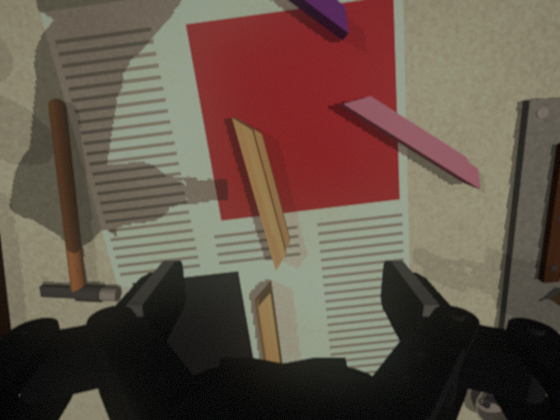

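The yellow rail runs from (233,118) to (279,266). Its long outer edge is on the left (world -y), so it only needs a turn of about -13°. I'll fit it the same way.

```bash
cat >> h.py <<'E'
SR=[([-90,-12,34],[90,-12,34]),([-73,5,34],[73,5,34]),([-90,-12,34],[-73,5,34]),([90,-12,34],[73,5,34]),([-66,12,14],[66,12,14])]
E
python3 - <<'E'
from h import *
f=np.load('w2.npz');p,M,K=f['p'],f['M'],f['K']
c=onplane([233,279],[118,266],34,M,K);print(c)
yaw=np.arctan2(*(c[1]-c[0])[[1,0]]);r=R.from_euler('z',yaw).as_matrix();o=c.mean(0)-r@[0,-12,0]
pose,e,m,k=fit(p,M,K,SR,[o[0],o[1],yaw],rad=(5,4,3,2,2));print(pose,e,m,k, yaw)
r=R.from_euler('z',pose[2]).as_matrix();print('web',pose[:2]+(r@[0,-3.5,0])[:2])
draw(p,M,K,SR,pose,'w2fit',(180,90,330,290))
E
```

```text
[[ 401.59188536 -347.91731225   34.        ]
 [ 569.60725088 -300.94626647   34.        ]]
[ 4.85036936e+02 -3.15945918e+02  2.50866036e-01] [-0.02, -0.51, 0.01, 0.02, 0.49] 0.4257563339941093 0.99 0.2726043443451615
web [ 485.90578688 -319.33635993]
```

View pics/w2fit.png

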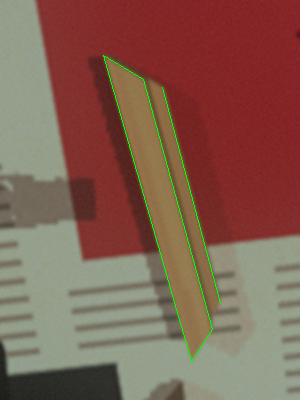

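Call:
carry_out([
  [8, -11, 0, 0, 0, 0.125, 85],
  [8, -11.5, 0, 0, 0, 0.126, 85],
  [0, 0, -45, 0, 0, 0, 85],
  [0, 0, -45, 0, 0, 0, 70],
  [0, 0, -45, 0, 0, 0, 60],
  [0, 0, -37, 0, 0, 0, 50],
  [0, 0, -20, 0, 0, 0, 50],
  [0, 0, 0, 0, 0, 0, 50],
  [0, 0, 0, 0, 0, 0, 50],
])

```text
time_s: 4.45
eef_pos: [486.8, -318.8, 82.0]
ee_rot: [0.0, -0.125, 0.992, 0.0]
wrist_force: [-0.3, 0.1, 0.4]
grip_width: 50.1
gripper_force: 0.0
```

```bash
python3 - <<'E'
from h import *
s=robot.sense();print(s['time_s'],s['eef_pos'],s['qpos'],s['wrist_force'],robot.tips_ahead)
q=s['ee_rot'];m=R.from_quat([q[1],q[2],q[3],q[0]]).as_matrix();print(np.arctan2(-m[0,1],m[1,1]),m[:,2])
print(np.array([485.9,-319.3,39])-s['eef_pos'])
E
```

```text
4.45 [ 486.83437061 -318.7990428    81.96628668] [ 0.4867337   0.76766775  0.07144761  1.84586636 -0.09928162  0.5310534
  2.44522029] [-0.30137916  0.06905897  0.42191391] 22.0
0.25058086563045895 [ 6.92304375e-04  3.12710634e-04 -9.99999711e-01]
[ -0.93437061  -0.5009572  -42.96628668]
```

Call:
carry_out([
  [-0.5, -0.5, -25, 0, 0, 0, 50],
  [0, 0, -18, 0, 0, 0, 50],
  [0, 0, 0, 0, 0, 0, 35],
  [0, 0, 0, 0, 0, 0, 25],
  [0, 0, 0, 0, 0, 0, 15],
  [0, 0, 0, 0, 0, 0, 5],
  [0, 0, 0, 0, 0, 0, 5],
  [0, 0, 0, 0, 0, 0, 5],
  [0, 0, 0, 0, 0, 0, 5],
  [0, 0, 0, 0, 0, 0, 5],
], squeeze=60)

```text
time_s: 5.45
eef_pos: [486.5, -321.1, 40.4]
ee_rot: [0.001, -0.124, 0.992, -0.001]
wrist_force: [-0.4, 0.2, 7.3]
grip_width: 15.4
gripper_force: 59.2
```

Call:
carry_out([
  [0, 0, 10, 0, 0, 0, 5],
  [0, 0, 25, 0, 0, 0, 5],
  [0, 0, 40, 0, 0, 0, 5],
  [0, 0, 25, 0, 0, 0, 5],
  [0, 0, 0, 0, 0, 0, 5],
  [0, 0, 0, 0, 0, 0, 5],
])

```text
time_s: 6.05
eef_pos: [485.4, -320.7, 139.4]
ee_rot: [0.001, -0.124, 0.992, -0.0]
wrist_force: [-0.4, -0.6, -1.7]
grip_width: 15.6
gripper_force: 58.7
```

```bash
python3 - <<'E'
from h import *
p,d,M,K,s=wcam('w3');print(s['time_s'],s['eef_pos'],s['ee_rot'],s['wrist_force'],s['moment'],s['grip_width'])
# fit in tool-following vertical offset
from itertools import product
r=R.from_quat(np.roll(s['ee_rot'],-1)).as_matrix()
for zb in (-17,-14,-20):
    z0=s['eef_pos'][2]-22+zb
    pose,e,m,k=fit(p,M,K,SR[:3]+SR[4:],[s['eef_pos'][0]-.9,s['eef_pos'][1]+3.4,.25],rad=(6,4,3,2,2),z0=z0);print(zb,pose,e,m,k)
    if zb==-17: draw(p,M,K,SR,pose,'w3fit',(150,40,430,300),z0)
E
```

```text
6.05 [ 485.41927798 -320.7158143   139.36191044] [ 6.43726833e-04 -1.23776283e-01  9.92309821e-01 -4.86929125e-04] [-0.4441947  -0.64359167 -1.670155  ] [0.04148753 0.0528855  0.00467698] 15.59613219429345
-17 [ 4.84752037e+02 -3.16864953e+02  2.42436840e-01] [0.0, 0.0, -0.05, 0.0] 0.6089784943054983 0.7
-14 [ 4.85185273e+02 -3.16954382e+02  2.38641360e-01] [0.32, 0.0, 0.05, -0.19] 0.7783761344628403 0.6875
-20 [ 4.84353989e+02 -3.16819090e+02  2.45069600e-01] [0.0, 0.0, -0.02, 0.09] 0.598381253370015 0.70625
```

View pics/w3fit.png

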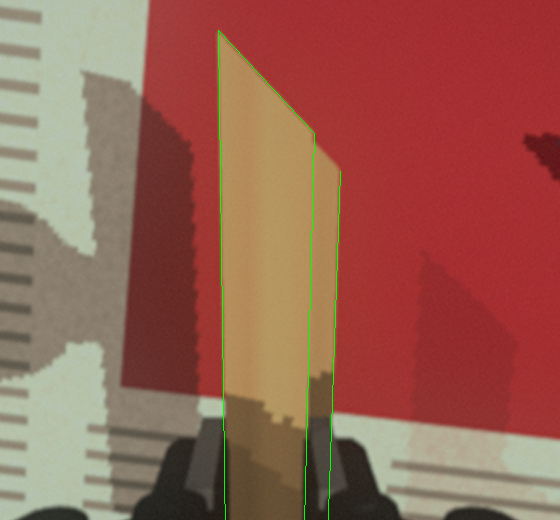

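The rail is held straight and square in the pads, centred in x. Next I move it over the jig, 28 mm short of the joint.

Call:
carry_out([
  [2.2, 30, 0, 0, 0, -0.017, 5],
  [2.2, 35, 0, 0, 0, -0.017, 5],
  [2.2, 35, 0, 0, 0, -0.017, 5],
  [2.2, 38, 0, 0, 0, -0.017, 5],
  [2.2, 38, 0, 0, 0, -0.017, 5],
  [2.2, 38, 0, 0, 0, -0.017, 5],
  [2, 38, 0, 0, 0, -0.017, 5],
  [2, 38, 0, 0, 0, -0.017, 5],
  [2, 37, 0, 0, 0, -0.017, 5],
  [2, 30, 0, 0, 0, -0.017, 5],
  [2, 15.4, 0, 0, 0, -0.003, 5],
])

```text
time_s: 7.2
eef_pos: [507.1, 55.4, 136.9]
ee_rot: [-0.002, -0.04, 0.999, 0.001]
wrist_force: [0.1, -0.0, -0.0]
grip_width: 15.4
gripper_force: 58.8
```

Call:
carry_out([
  [0, 0, -25, 0, 0, 0, 5],
  [0, 0, -25, 0, 0, 0, 5],
  [0, 0, -8, 0, 0, 0, 5],
  [0, 0, 0, 0, 0, 0, 5],
  [0, 0, 0, 0, 0, 0, 5],
])

```text
time_s: 7.7
eef_pos: [508.5, 51.4, 80.4]
ee_rot: [-0.0, -0.037, 0.999, -0.0]
wrist_force: [-0.2, -0.7, -0.4]
grip_width: 15.7
gripper_force: 58.8
```

```bash
cat >> h.py <<'E'
def toolyaw(s):
    m=R.from_quat(np.roll(s['ee_rot'],-1)).as_matrix();return np.arctan2(-m[0,1],m[1,1]),m[:,2]
E
python3 - <<'E'
from h import *
p,d,M,K,s=wcam('w4');print(s['time_s'],s['eef_pos'],toolyaw(s),s['wrist_force'],s['qpos'])
e=s['eef_pos'];ty=toolyaw(s)[0]
J=[627.6,47.4,.0756]
j,er,m,k=fit(p,M,K,[JIG[0],JIG[1],JIG[2],([-200,0,22],[-185,0,22]),JIG[4]],J,rad=(6,4,3,2,2));print('jig',j,er,m,k)
for zb in(38,40.4,42):
    z0=e[2]-zb;r,er,m,k=fit(p,M,K,SR[:3]+SR[4:],[e[0],e[1]+3.7,ty],rad=(6,4,3,2,2),z0=z0);print(zb,r,er,m,k)
    dd=R.from_euler('z',-j[2]).as_matrix()[:2,:2]@(r[:2]-j[:2]);print('rail in jig',dd,r[2]-j[2])
    if zb>40 and zb<41:draw(p,M,K,SR,r,'w4fit',(140,0,420,300),z0)
E
```

```text
7.7 [508.45469303  51.42852656  80.39346965] (np.float64(0.07460742318768598), array([-3.69485780e-04, -2.27959837e-04, -9.99999906e-01])) [-0.19500016 -0.68792841 -0.39363914] [-0.26026156  0.71550045  0.15712752  2.04215356 -0.26433012  0.40306896
  1.7482099 ]
jig [6.28122971e+02 4.62251126e+01 6.41783292e-02] [0.0, 0.0, 0.0, 0.11, -0.24] 0.5273345568982056 0.495
38 [5.08397740e+02 5.50850415e+01 7.06201490e-02] [0.0, 0.0, -0.02, 0.0] 0.5713117838029365 0.6875
rail in jig [-118.91052564   16.52018048] 0.006441819759863854
40.4 [5.08145371e+02 5.51387465e+01 7.17439398e-02] [-0.03, 0.0, 0.02, 0.0] 0.611064604445515 0.69375
rail in jig [-119.15893072   16.58996049] 0.007565610537722867
42 [5.08001903e+02 5.51105169e+01 7.12701853e-02] [-0.23, 0.0, 0.02, 0.12] 0.6496379604534191 0.7
rail in jig [-119.30391323   16.57099015] 0.00709185609731558
```

View pics/w4fit.png

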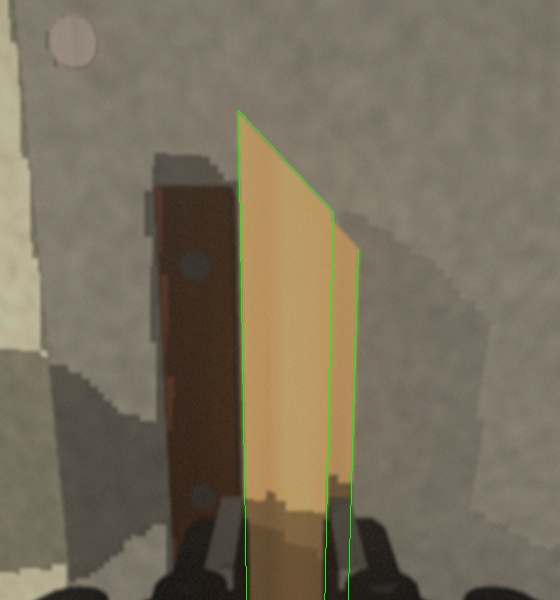

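```bash
python3 - <<'E'
from h import *
f=np.load('w4.npz');p,M,K=f['p'],f['M'],f['K']
F=[([-200,-20,22],[-100,-20,22]),([-200,-20,22],[-200,-2,22])]
c=onplane([217.5,226.5,257],[93,280,93],22,M,K);print(c,np.arctan2(*(c[1]-c[0])[[1,0]]))
r=R.from_euler('z',.0756).as_matrix();print('pred',[627.6,47.4,22]+r@[-200,-20,0],[627.6,47.4,22]+r@[-100,-20,0],[627.6,47.4,22]+r@[-200,0,0])
j,e,m,k=fit(p,M,K,F,[627.6,47.4,.0756],rad=(5,4,3,2,2));print(j,e,m,k)
dd=R.from_euler('z',-j[2]).as_matrix()[:2,:2]@([508.15,55.1]-j[:2]);print(dd)
E
```

```text
[[430.30111092  12.72417727  22.        ]
 [534.95530761  20.39225817  22.        ]
 [428.80547945  32.76209957  22.        ]] 0.07313994963370989
pred [429.68182398  12.35152498  22.        ] [529.39619206  19.90432568  22.        ] [428.17126384  32.29439859  22.        ]
[6.27303180e+02 5.12191501e+01 1.12322691e-01] [0.0, -0.0] 0.7696252584967087 0.975
[-117.96733723   17.21187596]
```

Call:
carry_out([
  [0, 0, -12, 0, 0, 0, 5],
  [0, 0, -8, 0, 0, 0, 5],
  [0, 0, -3, 0, 0, 0, 5],
  [0, 0, -2, 0, 0, 0, 5],
  [0, 0, -1, 0, 0, 0, 5],
  [0, 0, 0, 0, 0, 0, 5],
  [0, 0, 0, 0, 0, 0, 5],
  [0, 0, 0, 0, 0, 0, 5],
])

```text
time_s: 8.55
eef_pos: [508.6, 51.8, 54.5]
ee_rot: [0.0, -0.038, 0.999, 0.0]
wrist_force: [-0.8, -0.2, 0.2]
grip_width: 15.6
gripper_force: 58.7
```

Call:
carry_out([
  [0, 0, -0.7, 0, 0, 0, 5],
  [0, 0, 0, 0, 0, 0, 5],
  [0, 0, 0, 0, 0, 0, 5],
])

```text
time_s: 8.85
eef_pos: [508.4, 51.8, 53.6]
ee_rot: [-0.0, -0.038, 0.999, 0.0]
wrist_force: [1.3, -0.0, -0.3]
grip_width: 15.5
gripper_force: 58.7
```

Call:
carry_out([
  [0, 0, -0.7, 0, 0, 0, 5],
  [0, 0, 0, 0, 0, 0, 5],
  [0, 0, 0, 0, 0, 0, 5],
])

```text
time_s: 9.15
eef_pos: [508.4, 51.8, 52.9]
ee_rot: [-0.0, -0.038, 0.999, -0.0]
wrist_force: [0.0, -0.4, -0.7]
grip_width: 15.4
gripper_force: 58.7
```

Call:
carry_out([
  [0, 0, -0.7, 0, 0, 0, 5],
  [0, 0, 0, 0, 0, 0, 5],
  [0, 0, 0, 0, 0, 0, 5],
])

```text
time_s: 9.45
eef_pos: [508.5, 51.8, 52.4]
ee_rot: [0.0, -0.038, 0.999, 0.0]
wrist_force: [-0.8, 0.8, 2.7]
grip_width: 15.6
gripper_force: 59.1
```

Call:
carry_out([
  [2, -1, 0.3, 0, 0, 0, 5],
  [4, -0.2, 0, 0, 0, 0, 5],
  [5, -0.1, 0, 0, 0, 0, 5],
  [5, -0.1, 0, 0, 0, 0, 5],
  [4, -0.1, 0, 0, 0, 0, 5],
  [0, 0, 0, 0, 0, 0, 5],
  [0, 0, 0, 0, 0, 0, 5],
])

```text
time_s: 10.15
eef_pos: [528.6, 50.3, 52.4]
ee_rot: [0.0, -0.038, 0.999, -0.0]
wrist_force: [-0.0, -0.1, -0.6]
grip_width: 15.5
gripper_force: 58.8
```

Call:
carry_out([
  [0, -0.5, 0, 0, 0, 0, 5],
  [0, 0, 0, 0, 0, 0, 5],
  [0, 0, 0, 0, 0, 0, 5],
])

```text
time_s: 10.45
eef_pos: [528.3, 49.7, 52.5]
ee_rot: [-0.0, -0.038, 0.999, 0.0]
wrist_force: [-0.2, 0.3, 0.3]
grip_width: 15.4
gripper_force: 58.8
```

Call:
carry_out([
  [0, -0.5, 0, 0, 0, 0, 5],
  [0, 0, 0, 0, 0, 0, 5],
  [0, 0, 0, 0, 0, 0, 5],
])

```text
time_s: 10.75
eef_pos: [528.3, 49.2, 52.5]
ee_rot: [-0.0, -0.038, 0.999, 0.0]
wrist_force: [-0.4, 0.6, -0.5]
grip_width: 15.7
gripper_force: 58.8
```

Call:
carry_out([
  [0, -0.5, 0, 0, 0, 0, 5],
  [0, 0, 0, 0, 0, 0, 5],
  [0, 0, 0, 0, 0, 0, 5],
])

```text
time_s: 11.05
eef_pos: [528.4, 48.7, 52.5]
ee_rot: [-0.0, -0.038, 0.999, -0.0]
wrist_force: [0.2, -0.4, -0.1]
grip_width: 15.6
gripper_force: 58.8
```

Call:
carry_out([
  [0, -0.5, 0, 0, 0, 0, 5],
  [0, 0, 0, 0, 0, 0, 5],
  [0, 0, 0, 0, 0, 0, 5],
])

```text
time_s: 11.35
eef_pos: [528.5, 48.2, 52.5]
ee_rot: [0.0, -0.038, 0.999, -0.0]
wrist_force: [0.2, -0.1, 0.0]
grip_width: 15.4
gripper_force: 58.8
```

Call:
carry_out([
  [0, -0.5, 0, 0, 0, 0, 5],
  [0, 0, 0, 0, 0, 0, 5],
  [0, 0, 0, 0, 0, 0, 5],
])

```text
time_s: 11.65
eef_pos: [528.4, 47.7, 52.5]
ee_rot: [-0.0, -0.038, 0.999, -0.0]
wrist_force: [0.4, 0.5, -0.2]
grip_width: 15.5
gripper_force: 58.8
```

Call:
carry_out([
  [0, -0.5, 0, 0, 0, 0, 5],
  [0, 0, 0, 0, 0, 0, 5],
  [0, 0, 0, 0, 0, 0, 5],
])

```text
time_s: 11.95
eef_pos: [528.4, 47.5, 52.5]
ee_rot: [-0.0, -0.038, 0.999, 0.0]
wrist_force: [0.7, 0.9, -0.9]
grip_width: 15.2
gripper_force: 58.8
```

Call:
carry_out([
  [0, -0.4, 0, 0, 0, 0, 5],
  [0, 0, 0, 0, 0, 0, 5],
  [0, 0, 0, 0, 0, 0, 5],
])

```text
time_s: 12.25
eef_pos: [528.5, 47.4, 52.5]
ee_rot: [0.0, -0.038, 0.999, 0.0]
wrist_force: [-0.3, 2.8, 0.2]
grip_width: 15.4
gripper_force: 58.8
```

```bash
python3 - <<'E'
from h import *
s=robot.sense();print(s['eef_pos'],toolyaw(s)[0],s['wrist_force'],s['moment'])
E
```

```text
[528.4541336   47.39644567  52.54287467] 0.07565864631208792 [-0.32042698  2.81101642  0.1720171 ] [ 0.55130604 -0.02834194  0.02435207]
```

Fence contact found, with a force of +2.8 N in y. Now I slide along the fence toward the joint.

Call:
carry_out([
  [2, 0.25, 0, 0, 0, 0, 5],
  [2, 0.15, 0, 0, 0, 0, 5],
  [2, 0.15, 0, 0, 0, 0, 5],
  [0, 0, 0, 0, 0, 0, 5],
  [0, 0, 0, 0, 0, 0, 5],
  [0, 0, 0, 0, 0, 0, 5],
])

```text
time_s: 12.85
eef_pos: [534.3, 47.8, 52.4]
ee_rot: [-0.0, -0.038, 0.999, 0.0]
wrist_force: [-1.9, 3.1, 2.0]
grip_width: 15.5
gripper_force: 59.0
```

Call:
carry_out([
  [0.7, 0.05, 0, 0, 0, 0, 5],
  [0, 0, 0, 0, 0, 0, 5],
  [0, 0, 0, 0, 0, 0, 5],
])

```text
time_s: 13.15
eef_pos: [534.5, 47.8, 52.4]
ee_rot: [-0.001, -0.038, 0.999, 0.0]
wrist_force: [-4.8, 4.6, 1.8]
grip_width: 15.4
gripper_force: 59.1
```

Call:
carry_out([
  [0.7, 0.05, 0, 0, 0, 0, 5],
  [0, 0, 0, 0, 0, 0, 5],
  [0, 0, 0, 0, 0, 0, 5],
])

```text
time_s: 13.45
eef_pos: [535.0, 47.9, 52.4]
ee_rot: [-0.001, -0.038, 0.999, 0.0]
wrist_force: [-4.0, 3.7, 3.6]
grip_width: 15.7
gripper_force: 59.2
```

Call:
carry_out([
  [0.7, 0.05, 0, 0, 0, 0, 5],
  [0, 0, 0, 0, 0, 0, 5],
  [0, 0, 0, 0, 0, 0, 5],
])

```text
time_s: 13.75
eef_pos: [535.7, 47.9, 52.4]
ee_rot: [-0.001, -0.038, 0.999, 0.0]
wrist_force: [-4.4, 3.7, 3.2]
grip_width: 15.6
gripper_force: 59.2
```

Call:
carry_out([
  [0, 0.4, 0.4, 0, 0, 0, 5],
  [0, 0, 0, 0, 0, 0, 5],
  [0, 0, 0, 0, 0, 0, 5],
])

```text
time_s: 14.05
eef_pos: [536.8, 48.0, 52.8]
ee_rot: [0.0, -0.038, 0.999, -0.0]
wrist_force: [-1.9, 3.3, -0.3]
grip_width: 15.7
gripper_force: 58.8
```

Call:
carry_out([
  [0.5, 0.04, 0, 0, 0, 0, 5],
  [0, 0, 0, 0, 0, 0, 5],
  [0, 0, 0, 0, 0, 0, 5],
])

```text
time_s: 14.35
eef_pos: [537.1, 48.1, 52.8]
ee_rot: [0.0, -0.038, 0.999, 0.0]
wrist_force: [-1.7, 3.5, -1.2]
grip_width: 15.4
gripper_force: 58.7
```

```bash
python3 - <<'E'
from h import *
p,d,M,K,s=wcam('w5');print(s['eef_pos'],toolyaw(s)[0],s['wrist_force'],s['moment'])
F=[]
for i in range(12):
    p,d=robot.camera('side');F.append(robot.sense()['wrist_force'])
print(np.mean(F,0),np.std(F,0))
x=cv2.resize(p[...,::-1][230:350,190:360],None,fx=4.5,fy=4.5,interpolation=cv2.INTER_CUBIC);cv2.imwrite('pics/s5.png',x)
E
```

```text
[537.12625386  48.05890315  52.82182346] 0.07523730718561734 [-1.71084292  3.50672263 -1.18240235] [0.75578215 0.41208804 0.06296288]
[-1.31445683  3.27119943 -2.19014988] [0.34474899 0.42995333 0.69542179]
```

View pics/s5.png

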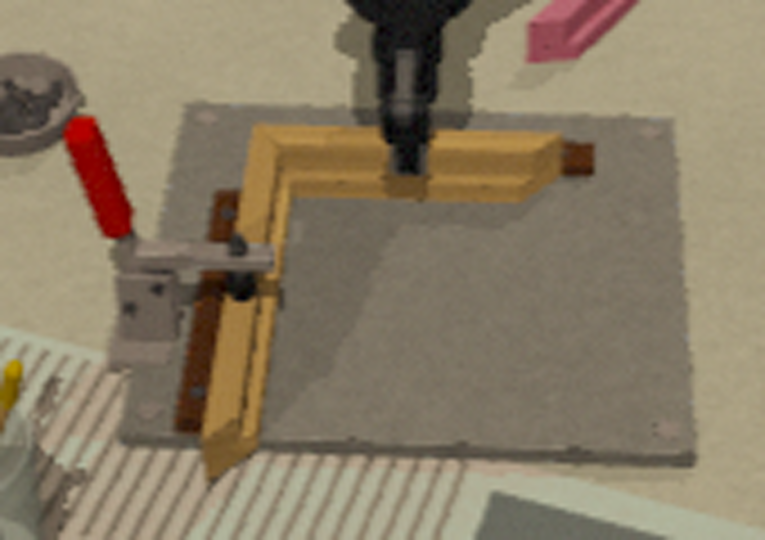

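The side view shows the rail flat along the fence with the mitre almost closed at (265,160). I'll push in small steps.

Call:
carry_out([
  [0.4, 0.1, 0, 0, 0, 0, 5],
  [0, 0, 0, 0, 0, 0, 5],
  [0, 0, 0, 0, 0, 0, 5],
])

```text
time_s: 15.3
eef_pos: [537.3, 48.1, 52.9]
ee_rot: [-0.0, -0.038, 0.999, -0.0]
wrist_force: [-1.3, 2.7, -2.0]
grip_width: 15.3
gripper_force: 58.7
```

Call:
carry_out([
  [0.4, 0.1, 0, 0, 0, 0, 5],
  [0, 0, 0, 0, 0, 0, 5],
  [0, 0, 0, 0, 0, 0, 5],
])

```text
time_s: 15.6
eef_pos: [537.8, 48.1, 53.0]
ee_rot: [-0.0, -0.038, 0.999, -0.0]
wrist_force: [-2.0, 3.3, -0.6]
grip_width: 15.7
gripper_force: 58.8
```

Call:
carry_out([
  [0.4, 0.03, 0, 0, 0, 0, 5],
  [0, 0, 0, 0, 0, 0, 5],
  [0, 0, 0, 0, 0, 0, 5],
])

```text
time_s: 15.9
eef_pos: [537.9, 48.1, 52.9]
ee_rot: [-0.0, -0.037, 0.999, -0.0]
wrist_force: [-3.4, 1.9, 1.9]
grip_width: 15.7
gripper_force: 58.9
```

Call:
carry_out([
  [0.4, 0.03, 0, 0, 0, 0, 5],
  [0, 0, 0, 0, 0, 0, 5],
  [0, 0, 0, 0, 0, 0, 5],
])

```text
time_s: 16.2
eef_pos: [538.0, 48.1, 52.8]
ee_rot: [-0.001, -0.038, 0.999, -0.0]
wrist_force: [-5.9, 2.0, 1.2]
grip_width: 15.6
gripper_force: 59.1
```

Call:
carry_out([
  [0.4, 0.05, 0, 0, 0, 0, 5],
  [0, 0, 0, 0, 0, 0, 5],
  [0, 0, 0, 0, 0, 0, 5],
])

```text
time_s: 16.5
eef_pos: [538.1, 48.2, 52.8]
ee_rot: [-0.001, -0.038, 0.999, -0.0]
wrist_force: [-5.1, 2.4, 2.2]
grip_width: 15.5
gripper_force: 59.1
```

Call:
carry_out([
  [0.4, 0.05, 0, 0, 0, 0, 5],
  [0, 0, 0, 0, 0, 0, 5],
  [0, 0, 0, 0, 0, 0, 5],
])

```text
time_s: 16.8
eef_pos: [538.2, 48.1, 52.7]
ee_rot: [-0.001, -0.038, 0.999, -0.0]
wrist_force: [-6.8, 2.0, 2.3]
grip_width: 15.8
gripper_force: 59.2
```

```bash
cat > f.py <<'E'
from h import *
F=[]
for i in range(10):
    robot.camera('side');s=robot.sense();F.append(s['wrist_force'])
print(s['time_s'],s['eef_pos'],toolyaw(s),np.mean(F,0),np.std(F,0),s['moment'])
E
python3 f.py
```

```text
17.3 [538.13749758  48.13589393  52.72643932] (np.float64(0.07504785941624947), array([-2.59385593e-03, -2.24597497e-04, -9.99996611e-01])) [-5.83891898  2.14186958  2.1475739 ] [0.43688311 0.44033648 0.59458714] [0.42746092 1.167956   0.05438126]
```

Call:
carry_out([
  [0.4, 0.05, 0.1, 0, 0, 0, 5],
  [0.2, 0, 0.1, 0, 0, 0, 5],
  [0, 0, 0, 0, 0, 0, 5],
  [0, 0, 0, 0, 0, 0, 5],
])

```text
time_s: 17.7
eef_pos: [538.2, 48.2, 52.7]
ee_rot: [-0.002, -0.037, 0.999, -0.0]
wrist_force: [-6.6, 1.9, 0.9]
grip_width: 15.5
gripper_force: 59.1
```

Call:
carry_out([
  [0.4, 0.05, 0, 0, 0, 0, 5],
  [0, 0, 0, 0, 0, 0, 5],
  [0, 0, 0, 0, 0, 0, 5],
])

```text
time_s: 18.0
eef_pos: [538.2, 48.1, 52.7]
ee_rot: [-0.002, -0.037, 0.999, -0.0]
wrist_force: [-5.9, 1.5, 1.7]
grip_width: 15.4
gripper_force: 59.2
```

```bash
python3 f.py
```

```text
18.5 [538.23358506  48.15367629  52.74514075] (np.float64(0.07499607822386556), array([-4.41560829e-03, -2.83617469e-04, -9.99990211e-01])) [-6.82159385  1.69475761  1.84337964] [0.56952884 0.41896173 0.34095684] [0.41927033 1.44774328 0.02714838]
```

Call:
carry_out([
  [0.5, 0.05, 0, 0, 0, 0, 5],
  [0.5, 0.05, 0, 0, 0, 0, 5],
  [0, 0, 0, 0, 0, 0, 5],
  [0, 0, 0, 0, 0, 0, 5],
])

```text
time_s: 18.9
eef_pos: [538.3, 48.1, 52.7]
ee_rot: [-0.003, -0.037, 0.999, -0.0]
wrist_force: [-8.1, 2.1, 3.1]
grip_width: 15.5
gripper_force: 59.4
```

Call:
carry_out([
  [0.5, 0.05, 0, 0, 0, 0, 5],
  [0.3, 0.05, 0, 0, 0, 0, 5],
  [0, 0, 0, 0, 0, 0, 5],
  [0, 0, 0, 0, 0, 0, 5],
])

```text
time_s: 19.3
eef_pos: [538.4, 48.1, 52.7]
ee_rot: [-0.004, -0.037, 0.999, -0.0]
wrist_force: [-10.0, 1.1, 4.5]
grip_width: 15.4
gripper_force: 59.6
```

```bash
python3 f.py
```

```text
19.8 [538.39772742  48.15796358  52.6835174 ] (np.float64(0.07490669574260686), array([-7.64817398e-03, -3.80546743e-04, -9.99970680e-01])) [-9.80308701  0.96691023  4.96180351] [0.4362136  0.33807991 0.51029108] [0.33257215 1.99630975 0.06146027]
```

Call:
carry_out([
  [0, 0, 0.3, 0, 0, 0, 5],
  [0.1, 0, 0.3, 0, 0, 0, 5],
  [0, 0, 0, 0, 0, 0, 5],
  [0, 0, 0, 0, 0, 0, 5],
])

```text
time_s: 20.2
eef_pos: [538.6, 48.2, 53.0]
ee_rot: [-0.004, -0.037, 0.999, -0.0]
wrist_force: [-9.7, 1.5, 1.8]
grip_width: 15.4
gripper_force: 59.2
```

```bash
python3 f.py; python3 - <<'E'
from h import *
p,d,M,K,s=wcam('w6')
e=s['eef_pos'];ty=toolyaw(s)[0]
r,er,m,k=fit(p,M,K,SR[:3]+SR[4:],[e[0],e[1]+3.7,ty],rad=(6,4,3,2,2),z0=12);print(r,er,m,k)
dd=R.from_euler('z',-.075).as_matrix()[:2,:2]@(r[:2]-[628,47]);print(dd)
p,d=robot.camera('side')
x=cv2.resize(p[...,::-1][230:350,190:360],None,fx=4.5,fy=4.5,interpolation=cv2.INTER_CUBIC);cv2.imwrite('pics/s6.png',x)
E
```

```text
20.7 [538.58128577  48.15528633  53.02836186] (np.float64(0.07489431834778232), array([-7.58067361e-03, -4.39359530e-04, -9.99971170e-01])) [-9.06157066  1.44365683  2.37071239] [0.35465557 0.4727059  0.22232256] [ 0.34691164  1.89269355 -0.01184008]
[5.38031885e+02 5.19508150e+01 7.39607171e-02] [-0.0, 0.0, -0.02, 0.25] 0.6384280589665567 0.69375
[-89.34423486  11.6781819 ]
```

View pics/s6.png

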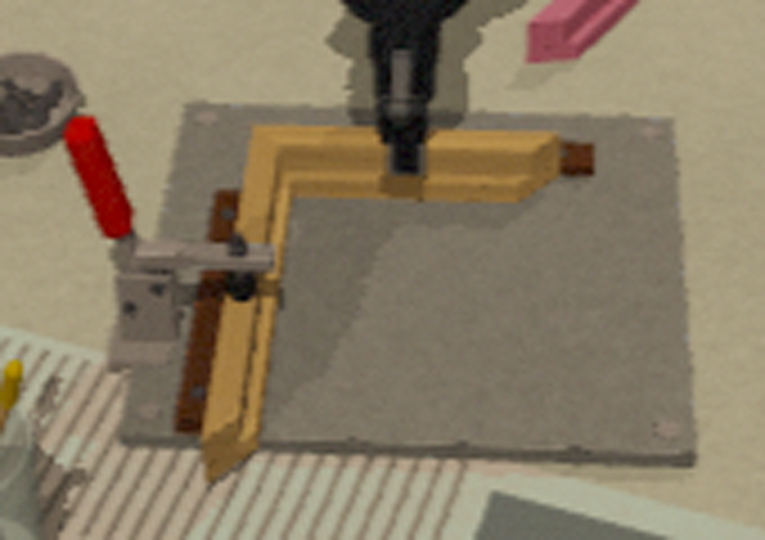

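The mitre is closed at (265,160), with the rail at jig (-89.3, 11.7) and a push of about 9 N. I'll trim the push slightly and hold.

Call:
carry_out([
  [0.3, 0.02, 0.1, 0, 0, 0, 5],
  [0, 0, 0, 0, 0, 0, 5],
  [0, 0, 0, 0, 0, 0, 5],
  [0, 0, 0, 0, 0, 0, 5],
  [0, 0, 0, 0, 0, 0, 5],
  [0, 0, 0, 0, 0, 0, 5],
  [0, 0, 0, 0, 0, 0, 5],
  [0, 0, 0, 0, 0, 0, 5],
  [0, 0, 0, 0, 0, 0, 5],
  [0, 0, 0, 0, 0, 0, 5],
  [0, 0, 0, 0, 0, 0, 5],
  [0, 0, 0, 0, 0, 0, 5],
])

```text
time_s: 22.0
eef_pos: [538.6, 48.2, 53.0]
ee_rot: [-0.004, -0.037, 0.999, -0.0]
wrist_force: [-8.9, 1.0, 2.2]
grip_width: 15.4
gripper_force: 59.2
```

```bash
python3 f.py
```

```text
22.5 [538.5997038   48.17589379  53.02403722] (np.float64(0.07493154261614511), array([-8.18259109e-03, -4.63909276e-04, -9.99966414e-01])) [-9.33282806  1.19547614  1.77832028] [0.52903715 0.51489274 0.56815005] [0.30901101 1.94631116 0.02648034]
```

Call:
carry_out([
  [0, 0, 0, 0, 0, 0, 5],
  [0, 0, 0, 0, 0, 0, 5],
  [0, 0, 0, 0, 0, 0, 5],
  [0, 0, 0, 0, 0, 0, 5],
  [0, 0, 0, 0, 0, 0, 5],
  [0, 0, 0, 0, 0, 0, 5],
  [0, 0, 0, 0, 0, 0, 5],
  [0, 0, 0, 0, 0, 0, 5],
  [0, 0, 0, 0, 0, 0, 5],
  [0, 0, 0, 0, 0, 0, 5],
  [0, 0, 0, 0, 0, 0, 5],
  [0, 0, 0, 0, 0, 0, 5],
])

```text
time_s: 23.7
eef_pos: [538.6, 48.2, 53.0]
ee_rot: [-0.004, -0.037, 0.999, -0.0]
wrist_force: [-9.2, 2.0, 1.9]
grip_width: 15.6
gripper_force: 59.2
```

Call:
carry_out([
  [0, 0, 0, 0, 0, 0, 5],
  [0, 0, 0, 0, 0, 0, 5],
  [0, 0, 0, 0, 0, 0, 5],
  [0, 0, 0, 0, 0, 0, 5],
  [0, 0, 0, 0, 0, 0, 5],
  [0, 0, 0, 0, 0, 0, 5],
  [0, 0, 0, 0, 0, 0, 5],
  [0, 0, 0, 0, 0, 0, 5],
  [0, 0, 0, 0, 0, 0, 5],
  [0, 0, 0, 0, 0, 0, 5],
  [0, 0, 0, 0, 0, 0, 5],
  [0, 0, 0, 0, 0, 0, 5],
])

```text
time_s: 24.9
eef_pos: [538.6, 48.2, 53.0]
ee_rot: [-0.004, -0.037, 0.999, -0.0]
wrist_force: [-9.5, 1.8, 1.8]
grip_width: 15.5
gripper_force: 59.2
```

```bash
python3 f.py
```

```text
25.4 [538.58722848  48.17968654  53.00368091] (np.float64(0.0749956278111696), array([-8.21249715e-03, -4.78771394e-04, -9.99966162e-01])) [-9.44276791  1.53269764  2.07498957] [0.26970022 0.47003533 0.40127492] [0.25817314 1.98354284 0.03784707]
```

The push has held steady at about 9.4 N for over 4 s, so I'm handing in.

```bash
python3 -c "
from cell import robot
print(robot.hand_in())"
```

```text
the job is handed in; nothing more can be done
None
```

I handed the job in with the arm still gripping and pressing: the short rail's mitre is closed on the long rail's, the rail lies flat along the free fence, and the wrist measured a steady push of about 9.4 N for over 4 s; the hand-in gave no verdict back.

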